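Padlock the scissors chest

ROBOT

A 7-joint arm with a two-finger parallel gripper is mounted at the origin on the work surface. World frame = base frame: x ahead of the robot, y to its left, z up, the work surface at z = 0. Lengths are in mm, angles in rad, forces in N, time in s.
With the tool pointing down it reaches from about 400 to 850 mm from the base axis. Payload 10.4 kg.
Tool frame: the origin (TCP) lies on the centre line of the jaws, within the pads' length; the fingertips stand 25 mm ahead of it and the grasp point (between the pads) lies 6 mm ahead of it; z points along the fingers, y is the line along which they close (so a half turn about z gives the same grasp; the last joint's range is limited). The gripper opens to 87 mm and grips with 3 to 60 N. Pads are 19 mm wide; open, the fingers measure 117 mm over their backs; the gripper's body (75 mm by 190 mm) begins 51 mm behind the grasp point.
Start: joints at [1.268, 0.332, -0.065, 1.46, 0.022, 1.35, -0.088], TCP at [172.623, -600.709, 247.576] pointing down, gripper open.
Joint ranges: [-2.6, 2.6], [-0.5, 2.12], [-1.47, 1.34], [0.16, 2.42], [-1.27, 4.41], [0.06, 2.06], [-2.6, 2.6]. Speed limits (rad/s): [2.22, 2.22, 2.79, 2.79, 3.14, 3.14, 3.14].

INTERFACE

Orientations are given as a 3x3 rotation matrix whose columns are the frame's x, y, z axes.
In Python, from rig import * gives the robot as it stands.
- The arm moves only by the shell command python3 -m inch 'ROWS' [FORCE]. ROWS is JSON, a list of rows, each a list of 3 entries, a list of its own where there are three numbers: the shift along the tool's x, y, z in mm, then the turn, a rotation vector about the tool's x, y, z in rad, then the closure, from 0 (fully open) to 1 (shut). In form: [[[dx, dy, dz], [rx, ry, rz], jaw], ...]. A call has 1 to 8 rows; each row shifts and turns the commanded pose from where the row before left it, along the tool's axes as they then stand; what a row does not reach is not made up. A row lasts 1/12 s, in which the tool goes at most 41.7 mm and 7.16 degrees, less where a joint would pass 70% of its speed; a pose out of reach is approached as far as the arm can. A call with a gripper value outside its range is refused whole. The fingers move at their own pace and stop on an object; FORCE is the grip in N (left out, the last holds). Time passes only in rows, so rows that do not move let the fingers close. It gives the time, the measured TCP pose, the force, the opening and the grip force at its end, in the units of the state.
- state(): the state, without advancing time (a new reading comes with each control period).
- capture(name): name is "scene" or "top" or "wrist"; returns the picture (480x640x3 uint8, blue, green, red); there is no depth.
- camera_info(name): a dict with "fov_y" (degrees; the focal length in pixels is half the picture's height over the tangent of half this angle, whatever the lens; pixels are square), "cx", "cy" (the principal point, pixels), "world_from_camera" (4x4, takes a point from camera to world coordinates). Camera axes: x right, y down, z forward; pixel columns grow to the right and rows downward; lengths in mm; the calibration is good to about 2 mm. A picture is of the moment at which its call begins: read the wrist's pose just before it. camera_info takes no time and is no camera call; for the wrist camera it gives the pose at the moment of the call.
- hand_in(): hands the job in; it is judged then, once.
The state is a dict: "time_s": time; "joint_pos": joint angles; "dq": joint speeds; "joint_efforts": joint torques, N m; "position": TCP position; "tool_rot": TCP orientation; "force": force on the tool from outside, world axes, zero at the start; "torque": the same for the moment, N m; "finger_gap": finger opening in mm; "finger_force": force on a finger pad.
Only numpy, scipy, OpenCV 4.12 (cv2) and the standard library are available. Lean on these libraries where they do the work, as an engineer would, in place of code of your own. Each camera call takes 0.05 s, during which the arm holds its last target. There are 200 camera calls.

TASK

The scissors are put away for the day: pick up the open padlock, pass the free end of its shackle through the staple of the chest's hasp and swing the lock round until the staple sits in the bow, then press the lock gently home until the shackle is fully shut, and leave it lying flat on the chest. Do not strain the hasp, and leave the other things on the table where they are.

Things in the scene. Friction and masses are not known exactly. Their poses are not given: they have to be found in the camera images.
- chest: Plywood scissors chest, fixed, rigid: 300 mm long (its x), 200 wide, 90 high; origin under its centre. x points from the wooden front deck to the glazed lid. A steel hasp is let in flush with the flat top; only the staple stands up; its small screws bear no more than 20 N. The top is bare for 95 mm on the -x side of the staple and 95 mm to either side in y
- staple_near (a point): The staple is an upright U of round 5 mm steel bar in the chest's x-z plane: two bars 19 mm apart on centres (eye 14 mm wide, its axis is y), joined by an arch whose top is 29 mm above the chest top; eye 24 mm high at mid-width, 17 mm at its sides. This point: on the axis of the near (-x) bar, 12 mm above the chest top. Axes as the chest's
- staple_far (a point): On the axis of the staple's far bar, 19 mm along x from staple_near, 12 mm above the chest top. Axes as the chest's
- padlock_mid (a point): Centre of the brass body of the open padlock, lying flat (z up, same side always up); 38 mm (x) by 50 (y) by 22 thick (z), 0.27 kg in all. Grip it across y. The shackle comes out of the face at x = +19: round 8 mm steel bar at mid-thickness, two legs along x with centre lines at y = +17 and -17 mm and a half-round bow. The leg at y = +17 stays in the body
- bow (a point): Centre of the shackle's half-round bow (centre-line radius 17 mm), on the body's middle line at mid-thickness; rides with the shackle, 32 mm along x from padlock_mid when shut, 48 to 50 open. Axes as padlock_mid. The leg at y = -17 has the free rounded end, pointing back at the body. When open, a 12 to 14 mm gap is left between end and body; when shut, it is 4 mm inside
- shackle (a joint): How far the shackle is drawn out of the padlock body along x, m: 0 fully shut (hard stop), 0.018 fully open. Slides stiffly, about 10 N, no spring, stays where left. With the bow through the staple, pushing the body along its x so that the bow bears on the far bar slides it shut; leaning the free end on the staple earlier can shut it too soon
- glue_mid (a point): A white glue bottle, 38 mm across, 100 mm tall, half-way up it; a bystander
- bowl_mid (a point): A paper bowl, 110 mm across, 40 mm tall, half-way up it; a bystander
- tape_mid (a point): A roll of tape lying flat, 84 mm across, 24 mm tall, half-way up it; a bystander
Not all that is in view belongs to the job. What is shaped like the part that bears padlock_mid but pink or white is not meant.

How it is judged (in metres and radians):
On the way:
1. the open shackle is threaded and swung round: near bar inside the bow, far bar beyond it, the shackle still at least 10 mm open (horizontal distance between staple_near and bow below 0.0135 m and horizontal distance between staple_far and bow above 0.0195 m and x of staple_far in the frame of bow above 0.015 m and z of staple_near in the frame of bow between -0.008 and 0.012 m and value of joint shackle above 0.01 m), for 0.1 s.
At the end, for the whole second after the job is handed in: the shackle is shut to within 1.5 mm with the staple's near bar inside it and the far bar outside, the padlock let go and lying flat (within 7 degrees) and at rest on top of the chest (value of joint shackle below 0.0015 m and x of staple_near in the frame of padlock_mid between 0.019 and 0.045 m and y of staple_near in the frame of padlock_mid between -0.014 and 0.014 m and (x of staple_far in the frame of padlock_mid above 0.049 m or y of staple_far in the frame of padlock_mid above 0.017 m or y of staple_far in the frame of padlock_mid below -0.017 m) and angle between padlock_mid's own z axis and vertical below 0.12 rad and z of padlock_mid in the frame of staple_near below 0.005 m and linear speed of padlock below 0.02 m/s); the robot touches nothing.
It fails at once if the padlock strains the hasp's staple with more than 20 N (contact force between padlock and staple above 20 N).
It fails at once if the robot presses on the chest with more than 40 N (contact force between any of the fingers, the arm and chest above 40 N).
It fails at once if a bystander is moved by more than 30 mm (distance of any of glue_mid, bowl_mid, tape_mid from where it was at the start of the episode above 0.03 m).
It also fails if it takes over 67 s, if anything falls off the work surface, if the arm or the gripper's body presses on something with over 40 N, if the wrist force passes 120 N, or if a joint passes its speed limit or range.

## Working session

There is one attempt and no reset: what is moved stays moved. The work goes in short steps, Python scripts to look and compute and a shell command to move; the robot and the scene stay as the last step left them, time stands still between calls to the robot, and variables do not carry over. Pictures are saved under pics/ and viewed, at most 10 in all, crops included, and the job is handed in when it is done.

```bash
mkdir -p pics; ls; python3 - <<'E'
from rig import *
import cv2,numpy as np
s=state();print(s['time_s'],s['position'],np.round(s['tool_rot'],3).tolist(),s['finger_gap'])
for n in("scene","top"):
    im=capture(n);cv2.imwrite(f"pics/{n}0.png",im);c=camera_info(n);print(n,c['fov_y'],c['cx'],c['cy'],np.round(c['world_from_camera'],3).tolist(),[k for k in c])
E
```

```text
pics
0.0 [ 172.50845735 -600.3600155   246.7208349 ] [[0.961, 0.276, -0.0], [0.276, -0.961, 0.001], [-0.0, -0.001, -1.0]] 87.07171982308955
scene 54.81534705631773 319.4718384005059 236.96537320804111 [[0.542, 0.683, -0.49, 969.971], [0.84, -0.449, 0.305, -240.775], [-0.012, -0.576, -0.817, 772.444], [0.0, 0.0, 0.0, 1.0]] ['fov_y', 'cx', 'cy', 'world_from_camera']
top 55.15452661546795 324.9042035204239 246.1471995823303 [[0.074, -0.972, 0.225, 357.14], [-0.997, -0.072, 0.014, 2.756], [0.003, -0.225, -0.974, 1007.331], [0.0, 0.0, 0.0, 1.0]] ['fov_y', 'cx', 'cy', 'world_from_camera']
```

View pics/scene0.png

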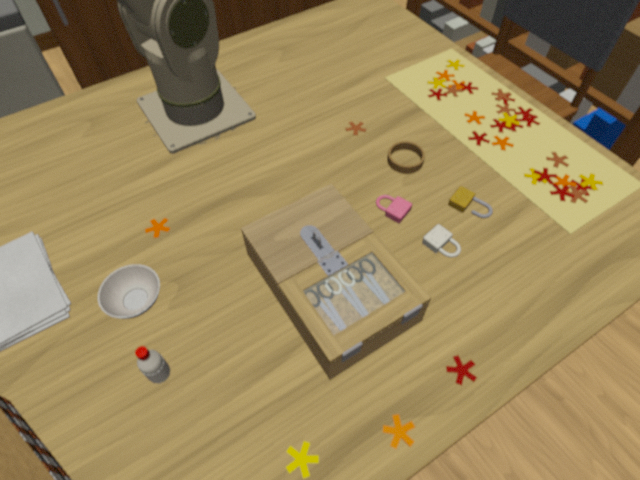

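View pics/top0.png

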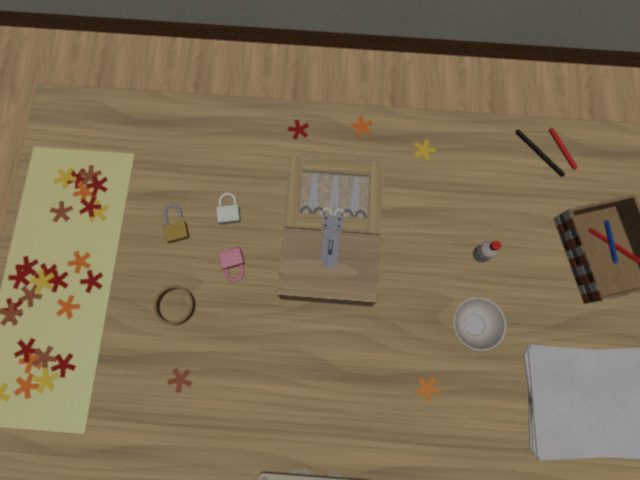

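The top view shows the chest at (330,230) with its staple near (331,247). The three padlocks are brass (175,231), white (228,213) and pink (232,258). The brass one is the one meant, because its body is brass and the white and pink ones are excluded. I'll confirm that in a crop and measure it.

```bash
cat >h.py <<'E'
from rig import *
import cv2,numpy as np
def ray(c,u,v):
    f=240/np.tan(np.radians(c['fov_y']/2)); M=np.array(c['world_from_camera'])
    return M[:3,3],M[:3,:3]@np.array([(u-c['cx'])/f,(v-c['cy'])/f,1])
def onz(c,u,v,z):
    o,d=ray(c,u,v); return o+d*(z-o[2])/d[2]
def pix(c,p):
    f=240/np.tan(np.radians(c['fov_y']/2)); M=np.array(c['world_from_camera'])
    q=M[:3,:3].T@(np.array(p)-M[:3,3]); return q[:2]/q[2]*f+[c['cx'],c['cy']]
E
python3 - <<'E'
from h import *
for n,r in(("top",(150,180,110,110)),("scene",(430,160,80,80))):
    im=cv2.imread(f"pics/{n}0.png");c=camera_info(n);x,y,w,h=r
    hs=cv2.cvtColor(im,cv2.COLOR_BGR2HSV)[y:y+h,x:x+w]
    m=((hs[...,1]>150)&(hs[...,0]>15)&(hs[...,0]<32)).astype(np.uint8)
    cs,_=cv2.findContours(m,0,1);k=max(cs,key=cv2.contourArea)+[[x,y]]
    rc=cv2.minAreaRect(k);print(n,rc,cv2.contourArea(k))
    print([np.round(onz(c,*p,22)[:2]).tolist() for p in cv2.boxPoints(rc)],onz(c,*rc[0],16))
a=cv2.imread("pics/top0.png");b=cv2.imread("pics/scene0.png")
A=[cv2.resize(q,(390,290),interpolation=cv2.INTER_CUBIC) for q in(a[190:285,150:278],b[160:260,370:505],a[205:295,270:390],b[210:280,280:374])]
cv2.imwrite("pics/crop1.png",np.vstack([np.hstack(A[:2]),np.hstack(A[2:])]))
E
```

```text
top ((185.5, 229.0), (2.0, 1.0), 90.0) 1.5
[[602.0, 330.0], [603.0, 327.0], [598.0, 327.0], [598.0, 329.0]] [601.67115278 330.05629846  16.        ]
scene ((461.0231018066406, 198.5846405029297), (18.977312088012695, 22.57431983947754), 29.744882583618164) 358.0
[[595.0, 307.0], [567.0, 364.0], [606.0, 375.0], [632.0, 318.0]] [597.65886156 345.22099453  16.        ]
```

View pics/crop1.png

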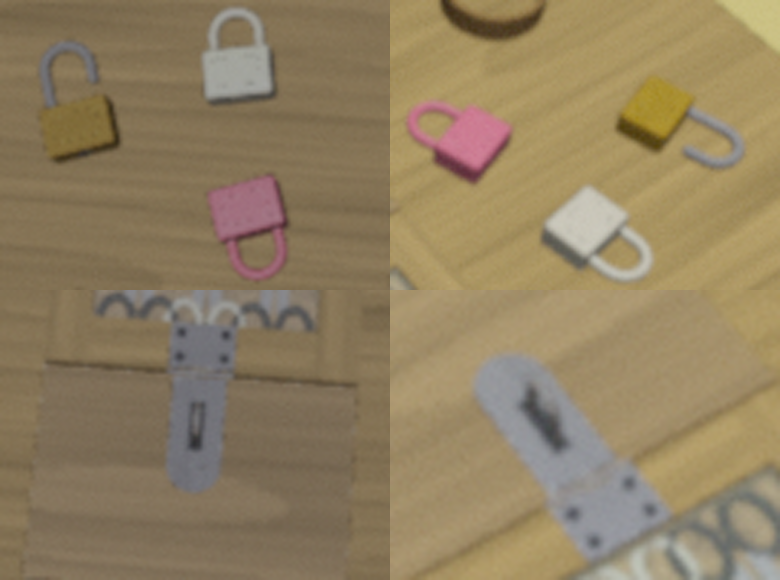

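The crop confirms it: the open brass padlock has its shackle pointing up in the image (about +x), with the free end on the right (-y side). The staple is near top pixel (330,247). Next I move over towards the chest with the wrist camera.

```bash
python3 -m inch '[[[41,-6.5,0],[0,0,0],0],[[41,-6.5,0],[0,0,0],0],[[41,-6.5,0],[0,0,0],0],[[41,-6.5,0],[0,0,0],0],[[41,-6.5,0],[0,0,0],0],[[41,-6.5,0],[0,0,0],0],[[41,-6.5,0],[0,0,0],0],[[41,-6.5,0],[0,0,0],0]]'
python3 - <<'E'
from h import *
s=state();print(s['position'],np.round(s['joint_pos'],2),np.round(s['tool_rot'],3).tolist())
c=camera_info("wrist");print(c['fov_y'],c['cx'],c['cy'],np.round(np.array(s['tool_rot']).T@(np.array(c['world_from_camera'])[:3,3]-s['position'])),np.round(np.array(s['tool_rot']).T@np.array(c['world_from_camera'])[:3,:3],2).tolist())
t=camera_info("top");print(onz(t,330.3,247.2,107),onz(t,175,231,20))
print([np.round(onz(t,u,v,z)) for u,v,z in((278,297,90),(376,300,90),(284,228,90),(380,234,90))])
E
```

```text
time_s: 0.77
position: [475.0, -458.9, 247.3]
tool_rot: [[0.961, 0.276, -0.0], [0.276, -0.961, 0.0], [-0.0, -0.0, -1.0]]
force: [0.3, -0.0, 0.0]
finger_gap: 87.0
finger_force: 0.0
[ 474.99550969 -458.92702378  247.31594444] [ 0.85  0.42 -0.21  1.35  0.09  1.38 -0.65] [[0.961, 0.276, -0.0], [0.276, -0.961, 0.0], [-0.0, -0.0, -1.0]]
71.001489859292 324.7034960683338 234.28280095088346 [  80.   -0. -136.] [[-0.0, -0.96, -0.29], [1.0, -0.0, 0.0], [-0.0, -0.29, 0.96]]
[563.24220141   4.67483313 107.        ] [594.39433775 351.31188847  20.        ]
[array([458., 102.,  90.]), array([466., -94.,  90.]), array([601., 103.,  90.]), array([603., -96.,  90.])]
```

```bash
python3 -m inch '[[[18.4,-36.2,0],[0,0,0],0],[[18.4,-36.2,0],[0,0,0],0],[[18.4,-36.2,0],[0,0,0],0],[[18.4,-36.2,0],[0,0,0],0],[[18.4,-36.2,0],[0,0,0],0],[[18.4,-36.2,0],[0,0,0],0],[[18.4,-36.2,0],[0,0,0],0],[[18.4,-36.2,0],[0,0,0],0]]' >/dev/null
python3 -m inch '[[[18.4,-36.2,0],[0,0,0],0],[[18.4,-36.2,0],[0,0,0],0],[[18.4,-36.2,0],[0,0,0],0],[[0,0,0],[0,0,0],0],[[0,0,0],[0,0,0],0]]'
python3 - <<'E'
from h import *
import json
c=camera_info("wrist");im=capture("wrist");cv2.imwrite("pics/w1.png",im)
json.dump({k:np.array(v).tolist() for k,v in c.items()},open("w1.json","w"))
print(np.round(state()['joint_pos'],2), pix(c,[563,5,119]))
E
```

```text
time_s: 1.85
position: [558.0, -18.5, 247.3]
tool_rot: [[0.96, 0.281, -0.0], [0.281, -0.96, 0.001], [-0.0, -0.001, -1.0]]
force: [-0.5, -0.2, -0.7]
finger_gap: 87.2
finger_force: 0.0
[ 0.37  0.22 -0.48  1.62  0.11  1.33 -1.41] [298.54796018 220.99858274]
```

View pics/w1.png

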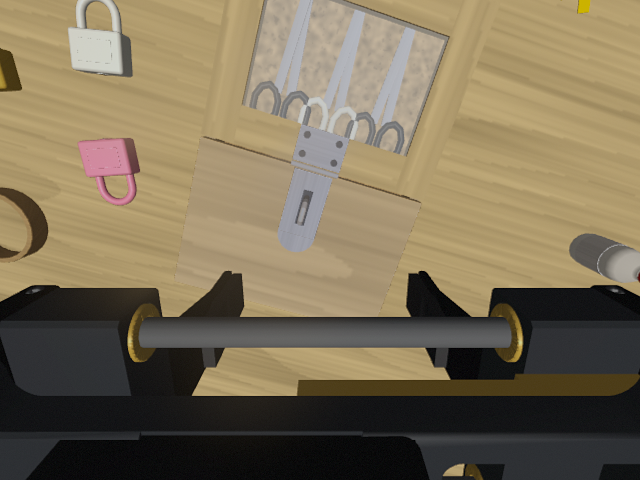

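The wrist view shows the chest deck with corners near (203,137) and (421,203), and the staple near (304,208). Next is an enlarged crop of the staple.

```bash
python3 - <<'E'
from h import *
import json
im=cv2.imread("pics/w1.png");c=json.load(open("w1.json"))
cv2.imwrite("pics/w1c.png",cv2.resize(im[160:260,254:374],(720,600),interpolation=cv2.INTER_CUBIC))
p=[onz(c,u,v,90) for u,v in((203,137),(421,203),(175,280),(380,318))]
print(np.round(p,1),np.linalg.norm(p[0]-p[1]))
d=p[0]-p[1];e=p[0]-p[2];g=p[1]-p[3];print([np.arctan2(-d[0],d[1]),np.arctan2(e[1],e[0]),np.arctan2(g[1],g[0])])
E
```

```text
[[602.8 100.7  90. ]
 [601.4 -94.8  90. ]
 [466.2 102.8  90. ]
 [482.2 -97.5  90. ]] 195.48492226953374
[np.float64(-0.0073309854653376616), np.float64(-0.015420239898679293), np.float64(0.022646573523788866)]
```

View pics/w1c.png

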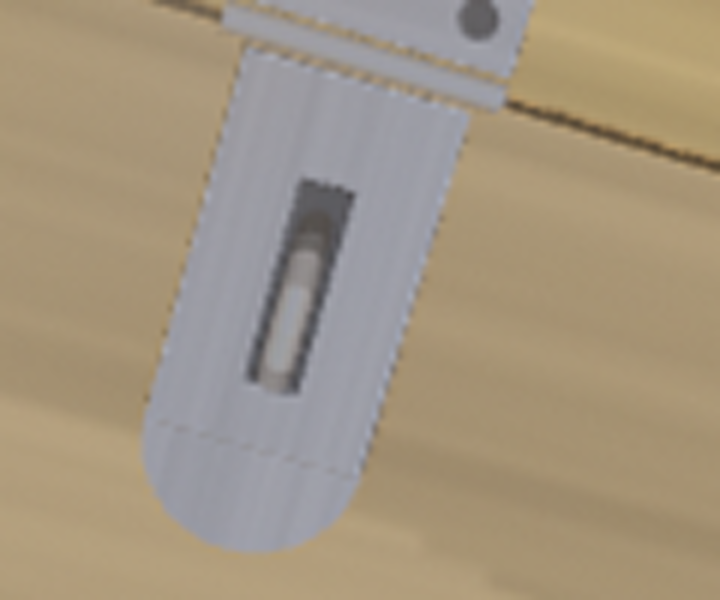

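The crop shows the slot with corners at crop px (300,178), (355,190), (300,393) and (248,380). The staple's bright arch runs from (318,215) to (275,392).

```bash
python3 - <<'E'
from h import *
import json
c=json.load(open("w1.json"))
q=lambda a,b,z:np.round(onz(c,254+a/6-.4,160+b/6-.4,z),1)
for a,b in((300,178),(355,190),(300,393),(248,380)):print(q(a,b,90))
print("arch",q(275,393,107),q(290,310,119),q(305,250,117),q(318,215,110),q(318,215,90))
print("hasp edges",q(240,60,90),q(468,115,90),q(170,370,90),q(380,400,90), "tip",q(250,552,90))
t=camera_info("top");a=cv2.imread("pics/top0.png")
# staple direct: project guess model
for X,Y in((554,3),(573,3)):
  print([np.round((pix(c,[X+dx,Y,z])-[254,160]+.4)*6) for dx,z in((-2.5 if X<560 else 2.5,90),(-2.5 if X<560 else 2.5,109),(0,116))])
E
```

```text
[584.    8.3  90. ]
[5.846e+02 1.000e-01 9.000e+01]
[ 5.527e+02 -3.000e-01  9.000e+01]
[552.4   7.8  90. ]
arch [556.5   3.4 107. ] [571.6   4.5 119. ] [579.6   4.7 117. ] [583.3   4.3 110. ] [579.5   4.3  90. ]
hasp edges [598.  21.  90.] [599.7 -12.6  90. ] [550.6  19.4  90. ] [555.  -12.1  90. ] tip [5.26e+02 5.00e-01 9.00e+01]
[array([277., 394.]), array([268., 430.]), array([268., 427.])]
[array([319., 243.]), array([312., 270.]), array([305., 298.])]
```

```bash
python3 -m inch '[[[14,-37.3,0],[0,0,0],0],[[14,-37.3,0],[0,0,0],0],[[14,-37.3,0],[0,0,0],0],[[14,-37.3,0],[0,0,0],0],[[14,-37.3,0],[0,0,0],0],[[14,-37.3,0],[0,0,0],0],[[14,-37.3,0],[0,0,0],0],[[14,-37.3,0],[0,0,0],0]]' >/dev/null
python3 -m inch '[[[14,-37.3,0],[0,0,0],0],[[0,0,30],[0,0,0],0],[[0,0,30],[0,0,0],0],[[0,0,0],[0,0,0],0],[[0,0,0],[0,0,0],0]]'
python3 - <<'E'
from h import *
import json
c=camera_info("wrist");im=capture("wrist");cv2.imwrite("pics/w2.png",im)
json.dump({k:np.array(v).tolist() for k,v in c.items()},open("w2.json","w"))
print(np.round(state()['joint_pos'],2), pix(c,[595,350,22]))
E
```

```text
time_s: 2.98
position: [586.8, 333.3, 186.0]
tool_rot: [[0.962, 0.274, -0.003], [0.274, -0.962, -0.003], [-0.004, 0.002, -1.0]]
force: [0.5, 0.1, 1.1]
finger_gap: 86.9
finger_force: 0.0
[-0.17  0.55 -0.6   1.36  0.31  1.33 -2.07] [309.08795288 209.40071766]
```

View pics/w2.png

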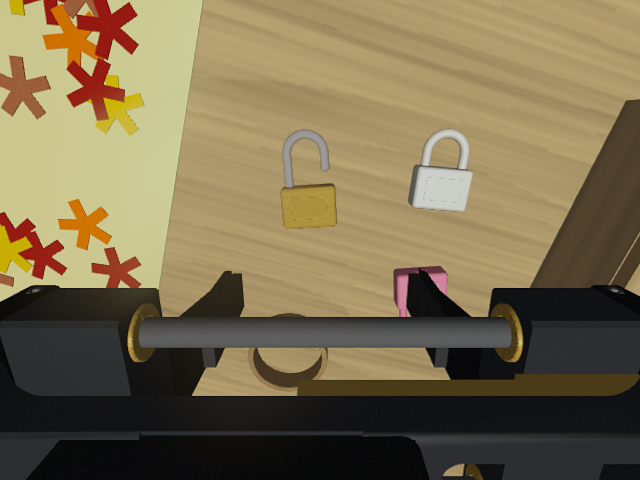

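The wrist view shows the brass padlock body at (308,206) with its bow at (305,135) and the free end on the right at (325,168). Next I measure its pose.

```bash
cat >>h.py <<'E'
def brass(im,c,win,zt=22):
    x,y,w,h=win; hs=cv2.cvtColor(im,cv2.COLOR_BGR2HSV)[y:y+h,x:x+w]
    m=((hs[...,1]>150)&(hs[...,0]>17)&(hs[...,0]<32)&(hs[...,2]>110)).astype(np.uint8)
    m=cv2.morphologyEx(m,cv2.MORPH_CLOSE,np.ones((5,5)))
    k=max(cv2.findContours(m,0,1)[0],key=cv2.contourArea).reshape(-1,2)+[x,y]
    P=np.array([onz(c,*p,zt)[:2] for p in k],np.float32)
    r=cv2.minAreaRect(P); return r,k
E
python3 - <<'E'
from h import *
import json
c=json.load(open("w2.json"));im=cv2.imread("pics/w2.png")
print(im[206,308],cv2.cvtColor(im,cv2.COLOR_BGR2HSV)[[206,206,232],[308,300,308]])
r,k=brass(im,c,(265,175,90,65));print(r,k.min(0),k.max(0),np.round(cv2.boxPoints(r),1).tolist())
for u,v in((305,135),(290,180),(325,168)):print(onz(c,u,v,11))
E
```

```text
[ 63 145 170] [[ 23 161 170]
 [ 23 162 170]
 [ 20  97 173]]
((596.7903442382812, 350.86279296875), (37.05722427368164, 48.62031936645508), 19.509305953979492) [281 186] [336 228] [[571.2000122070312, 367.6000061035156], [587.4000244140625, 321.79998779296875], [622.4000244140625, 334.1000061035156], [606.0999755859375, 380.0]]
[656.57416173 370.79206215  11.        ]
[614.40034807 373.88368952  11.        ]
[633.66626187 345.86649323  11.        ]
```

```bash
python3 -m inch '[[[11.5,-14,0],[0,0,-0.063],0],[[0,0,38],[0,0,0],0],[[0,0,38],[0,0,0],0],[[0,0,38],[0,0,0],0],[[0,0,30],[0,0,0],0],[[0,0,13],[0,0,0],0],[[0,0,0],[0,0,0],0],[[0,0,0],[0,0,0],0]]' 40
python3 - <<'E'
from h import *
import json
c=camera_info("wrist");im=capture("wrist");cv2.imwrite("pics/w3.png",im)
s=state();R=np.array(s['tool_rot'])
r,k=brass(im,c,(200,150,240,250));print(r,k.min(0),k.max(0),s['position'],np.arctan2(R[1,0],R[0,0]))
E
```

```text
time_s: 3.7
position: [595.0, 352.6, 32.8]
tool_rot: [[0.942, 0.335, 0.002], [0.335, -0.942, 0.001], [0.002, -0.0, -1.0]]
force: [0.5, 0.4, 0.5]
finger_gap: 87.2
finger_force: 0.0
((602.2194213867188, 353.2319641113281), (26.453338623046875, 48.292816162109375), 19.507579803466797) [278 266] [379 316] [595.39959246 353.20289915  33.75688943] 0.3419102480720195
```

```bash
python3 -m inch '[[[-2.5,2.2,4],[0,0,0],0],[[0,0,0],[0,0,0],0],[[0,0,0],[0,0,0],1],[[0,0,0],[0,0,0],1],[[0,0,0],[0,0,0],1],[[0,0,0],[0,0,0],1],[[0,0,0],[0,0,0],1],[[0,0,0],[0,0,0],1]]' 40;python3 -m inch '[[[0,0,0],[0,0,0],1],[[0,0,0],[0,0,0],1]]' 40
```

```text
time_s: 4.42
position: [592.0, 349.7, 26.5]
tool_rot: [[0.942, 0.336, 0.0], [0.336, -0.942, -0.0], [0.0, 0.0, -1.0]]
force: [-0.2, -1.1, 0.2]
finger_gap: 55.0
finger_force: 0.0
time_s: 4.58
position: [592.0, 349.7, 26.5]
tool_rot: [[0.942, 0.336, -0.0], [0.336, -0.942, -0.0], [-0.0, 0.0, -1.0]]
force: [0.5, -0.3, -0.4]
finger_gap: 49.7
finger_force: 40.0
```

```bash
cat > plan.py <<'E'
import numpy as np
def segd(p,a,b):
    a,b=np.array(a),np.array(b);t=np.clip((p-a)@(b-a)/((b-a)@(b-a)),0,1);return np.linalg.norm(p-(a+t*(b-a)))
def clear(p,b=49.,tip=32.5): # clearance of a bar (r 2.5) at p in lock frame
    d=[]
    q=np.abs(p)-[19,25];d.append(np.linalg.norm(np.maximum(q,0))+min(q.max(),0))
    d.append(segd(p,[19,17],[b,17])-4);d.append(segd(p,[tip+4,-17],[b,-17])-4)
    v=p-[b,0]
    d.append(abs(np.hypot(*v)-17)-4 if v[0]>0 else 99)
    # left finger/right finger boxes (pad centre at x=-4)
    for s in(1,-1):
        q=np.abs(p-[-4,s*33])-[11,8];d.append(np.linalg.norm(np.maximum(q,0))+min(q.max(),0))
    return min(d)-2.5
def C(x,y,th): # lock centre pos in chest frame (near bar origin)
    c,s=np.cos(th),np.sin(th);R=np.array([[c,s],[-s,c]])
    return min(clear(R@(np.array(o)-[x,y])) for o in((0,0),(19,0)))
if __name__=="__main__":
    th0=np.radians(95)
    c,s=np.cos(th0),np.sin(th0);R=np.array([[c,-s],[s,c]])
    pos=-(R@np.array([25.5,-7]))  # near bar in the gap
    for d in range(95,-1,-1):
        th=np.radians(d)
        for _ in range(60):
            best=max(((C(pos[0]+a,pos[1]+e,th),a,e) for a in(-.4,0,.4) for e in(-.4,0,.4)))
            if best[1]==0==best[2]:break
            pos=pos+[best[1],best[2]]
        if d%5==0:
            c,s=np.cos(th),np.sin(th);n=np.array([[c,s],[-s,c]])@(-pos)
            print(d,np.round(pos,1),"clr %.1f"%C(*pos,th),"near in lock",np.round(n,1),"far",np.round(n+19*np.array([c,-s]),1))
E
python3 plan.py
```

```text
95 [ -6.8 -28.4] clr 5.2 near in lock [27.7 -9.2] far [ 26.1 -28.1]
90 [ -7.6 -28. ] clr 6.2 near in lock [28.  -7.6] far [ 28.  -26.6]
85 [-10.8 -26.8] clr 5.9 near in lock [27.6 -8.4] far [ 29.3 -27.3]
80 [-13.6 -25.2] clr 5.7 near in lock [27.2 -9. ] far [ 30.5 -27.7]
75 [-16.4 -23.6] clr 5.4 near in lock [27.  -9.7] far [ 32. -28.]
70 [-19.2 -21.6] clr 5.1 near in lock [ 26.9 -10.6] far [ 33.4 -28.5]
65 [-21.6 -19.2] clr 4.9 near in lock [ 26.5 -11.4] far [ 34.6 -28.6]
60 [-23.6 -16.8] clr 4.8 near in lock [ 26.3 -12. ] far [ 35.8 -28.4]
55 [-25.6 -14. ] clr 4.6 near in lock [ 26.1 -12.9] far [ 37.  -28.5]
50 [-27.2 -11.2] clr 4.5 near in lock [ 26.  -13.6] far [ 38.3 -28.1]
45 [-28.8  -8. ] clr 4.3 near in lock [ 26.  -14.7] far [ 39.4 -28.1]
40 [-148.    81.6] clr 126.0 near in lock [  60.9 -157.6] far [  75.4 -169.8]
35 [-268.   201.6] clr 291.7 near in lock [ 103.9 -318.8] far [ 119.4 -329.7]
30 [-388.   321.6] clr 460.6 near in lock [ 175.2 -472.5] far [ 191.6 -482. ]
25 [-508.   441.6] clr 630.3 near in lock [ 273.7 -614.9] far [ 291.  -622.9]
20 [-628.   561.6] clr 796.9 near in lock [ 398.  -742.5] far [ 415.9 -749. ]
15 [-748.   681.6] clr 962.8 near in lock [ 546.1 -851.9] far [ 564.4 -856.9]
10 [-868.   801.6] clr 1129.0 near in lock [ 715.6 -940.1] far [ 734.3 -943.4]
5 [-988.   921.6] clr 1295.3 near in lock [  903.9 -1004.2] far [  922.8 -1005.8]
0 [-1108.   1041.6] clr 1461.9 near in lock [ 1108.  -1041.6] far [ 1127.  -1041.6]
```

```bash
cat > plan2.py <<'E'
from plan import *
import heapq,functools
@functools.lru_cache(None)
def cl(x,y,d): return C(x,y,np.radians(d))
st=(-8,-28,90);gd=(-56,0,0)
D={st:0};pr={};Q=[(0,st)]
while Q:
    c,n=heapq.heappop(Q)
    if n==gd:break
    if c>D[n]:continue
    for dx in(-1,0,1):
        for dy in(-1,0,1):
            for dt in(-5,0,5):
                m=(n[0]+dx,n[1]+dy,n[2]+dt)
                if m==n or not(-70<m[0]<10 and -45<m[1]<25 and -20<=m[2]<=110):continue
                k=cl(*m)
                if k<1.2:continue
                w=c+(np.hypot(dx,dy)+abs(dt)*.25)/min(k,4)**3
                if w<D.get(m,1e9):D[m]=w;pr[m]=n;heapq.heappush(Q,(w,m))
p=[gd]
while p[-1]!=st:p.append(pr[p[-1]])
for n in p[::-1]:print(n,"%.1f"%cl(*n),end=' ; ')
E
time python3 plan2.py
```

```text
(-8, -28, 90) 5.9 ; (-9, -28, 90) 5.2 ; (-10, -28, 90) 4.5 ; (-11, -27, 90) 4.7 ; (-12, -27, 90) 4.2 ; (-13, -26, 90) 4.5 ; (-14, -26, 90) 4.4 ; (-15, -26, 90) 4.2 ; (-16, -25, 85) 4.2 ; (-17, -24, 80) 4.4 ; (-18, -23, 80) 4.3 ; (-19, -23, 80) 4.3 ; (-20, -22, 75) 4.1 ; (-21, -21, 70) 4.1 ; (-22, -20, 65) 4.1 ; (-23, -20, 65) 3.3 ; (-23, -20, 60) 2.9 ; (-24, -21, 60) 2.7 ; (-24, -22, 60) 2.5 ; (-24, -23, 60) 2.2 ; (-24, -24, 60) 1.7 ; (-25, -25, 60) 1.7 ; (-25, -26, 60) 1.6 ; (-26, -27, 60) 1.5 ; (-26, -28, 60) 1.5 ; (-27, -29, 60) 1.6 ; (-27, -30, 60) 1.3 ; (-28, -31, 60) 1.7 ; (-28, -32, 60) 1.3 ; (-29, -33, 60) 1.8 ; (-29, -34, 60) 1.5 ; (-30, -35, 60) 2.0 ; (-30, -36, 60) 1.8 ; (-31, -37, 60) 2.2 ; (-31, -38, 60) 2.4 ; (-31, -39, 60) 2.2 ; (-32, -40, 60) 2.6 ; (-32, -41, 60) 2.9 ; (-32, -42, 60) 3.0 ; (-32, -43, 60) 3.0 ; (-32, -44, 60) 2.8 ; (-33, -44, 60) 1.9 ; (-34, -44, 55) 1.7 ; (-35, -43, 55) 2.6 ; (-35, -42, 55) 2.5 ; (-36, -41, 55) 2.6 ; (-37, -41, 55) 1.6 ; (-38, -41, 50) 2.2 ; (-39, -40, 50) 2.6 ; (-39, -39, 50) 2.9 ; (-39, -38, 50) 3.0 ; (-40, -38, 50) 2.0 ; (-41, -38,
[... 192 characters left out ...]
) 2.0 ; (-47, -30, 35) 2.4 ; (-48, -29, 35) 2.6 ; (-49, -28, 30) 2.3 ; (-50, -27, 30) 2.5 ; (-50, -26, 30) 2.8 ; (-50, -25, 30) 2.9 ; (-51, -24, 25) 2.3 ; (-52, -23, 25) 2.6 ; (-52, -22, 25) 2.8 ; (-52, -21, 25) 2.9 ; (-52, -20, 25) 2.9 ; (-52, -19, 25) 2.7 ; (-53, -18, 20) 2.5 ; (-54, -17, 20) 2.5 ; (-54, -16, 20) 2.5 ; (-54, -15, 20) 2.4 ; (-55, -14, 15) 2.7 ; (-55, -13, 15) 2.8 ; (-55, -12, 15) 2.8 ; (-55, -11, 15) 2.6 ; (-56, -10, 10) 2.6 ; (-56, -9, 10) 2.7 ; (-56, -8, 10) 2.7 ; (-56, -7, 5) 2.8 ; (-56, -6, 5) 2.7 ; (-56, -5, 5) 2.7 ; (-56, -4, 5) 2.7 ; (-56, -3, 5) 2.7 ; (-56, -2, 5) 2.8 ; (-56, -1, 5) 2.6 ; (-56, -1, 0) 2.5 ; (-56, 0, 0) 2.5 ; 
real	0m8.969s
user	0m9.242s
sys	0m0.027s
```

```bash
sed -i 's/-45<m\[1\]/-70<m[1]/; s/k<1.2/k<2/; s/\*\*3/**4/' plan2.py; python3 plan2.py; time true
```

```text
Traceback (most recent call last):
  File "plan2.py", line 21, in <module>
    while p[-1]!=st:p.append(pr[p[-1]])
                             ~~^^^^^^^
KeyError: (-56, 0, 0)

real	0m0.000s
user	0m0.000s
sys	0m0.000s
```

```bash
python3 -m inch '[[[0,0,-20],[0,0,0],1],[[0,0,-40],[0,0,0],1],[[0,0,-40],[0,0,0],1],[[0,0,-40],[0,0,0],1],[[0,0,-33],[0,0,0],1]]'
```

```text
time_s: 5.0
position: [592.0, 349.8, 202.3]
tool_rot: [[0.942, 0.336, 0.001], [0.336, -0.942, 0.001], [0.001, -0.0, -1.0]]
force: [0.7, 0.9, -2.6]
finger_gap: 49.5
finger_force: 40.0
```

The path is simple in closed form. I lower the lock at yaw 90° with the staple in the gap and slide it in -y until the bow centre is at (near bar - 7.5 mm, 0). Then I rotate about the bow centre, which keeps 3 mm clearance throughout.

```bash
python3 -m inch '[[[-16.4,34,0],[0,0,0],1],[[-16.4,34,0],[0,0,0],1],[[-16.4,34,0],[0,0,0],1],[[-16.4,34,0],[0,0,0],1],[[-16.4,34,0],[0,0,0],1],[[-16.4,34,0],[0,0,0],1],[[-16.4,34,0],[0,0,0],1],[[-16.4,34,0],[0,0,0],1]]' >/dev/null
python3 -m inch '[[[-16.4,34,0],[0,0,0],1],[[-16.4,34,0],[0,0,0],1],[[0,0,0],[0,0,-0.12],1],[[0,0,0],[0,0,-0.12],1],[[0,0,0],[0,0,-0.12],1],[[0,0,0],[0,0,-0.12],1],[[0,0,0],[0,0,-0.12],1],[[0,0,0],[0,0,-0.12],1]]'>/dev/null
python3 -m inch '[[[0,0,0],[0,0,-0.12],1],[[0,0,0],[0,0,-0.12],1],[[0,0,0],[0,0,-0.12],1],[[0,0,0],[0,0,-0.12],1],[[0,0,0],[0,0,-0.03],1],[[0,0,0],[0,0,0],1],[[0,0,0],[0,0,0],1]]'
python3 - <<'E'
from h import *
import json
s=state();c=camera_info("wrist");im=capture("wrist");cv2.imwrite("pics/w4.png",im)
d={k:np.array(v).tolist() for k,v in c.items()};d['pos']=list(s['position']);d['R']=np.array(s['tool_rot']).tolist();json.dump(d,open("w4.json","w"))
print(np.round(s['joint_pos'],2), pix(c,[568.5,4,119]),pix(c,[559,4,119]))
R=np.array(s['tool_rot']);print(pix(c,s['position']+R@[54,0,15.5]))
E
```

```text
time_s: 6.92
position: [551.6, -25.7, 199.3]
tool_rot: [[-0.0, 1.0, -0.0], [1.0, 0.0, -0.0], [-0.0, -0.0, -1.0]]
force: [0.3, -0.6, -2.8]
finger_gap: 49.7
finger_force: 40.0
[ 0.55  0.28 -0.68  1.69  0.18  1.24 -0.17] [349.84327708 211.77571638] [335.42044317 211.78408136]
[323.96592601 192.06614967]
```

View pics/w4.png

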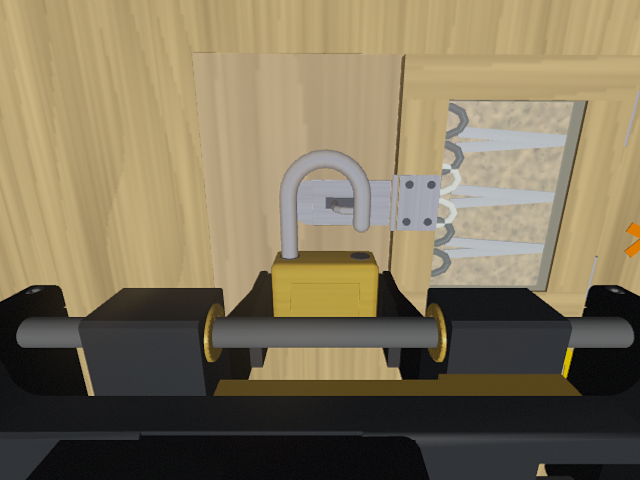

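The view shows the held lock with its bow apex at (326,150), legs at columns 290 and 362, and the free end at (362,232). The staple is behind it near (342,205). One enlarged crop gives finer readings.

```bash
python3 - <<'E'
from h import *
import json
im=cv2.imread("pics/w4.png");c=json.load(open("w4.json"))
cv2.imwrite("pics/w4c.png",cv2.resize(im[145:265,265:405],(700,600),interpolation=cv2.INTER_CUBIC))
T=np.array(c['R']);p=np.array(c['pos'])
for n,u,v in(("apex outer",326,149.5),("left out",281.5,215),("right out",370.5,215),("tip",362,232.5)):
    print(n,np.round(T.T@(onz(c,u,v,p[2]-15.5)-p),1))
E
```

```text
apex outer [72.7  0.9 15.5]
left out [ 43.3 -19.7  15.5]
right out [43.3 21.5 15.5]
tip [34.8 17.8 15.5]
```

View pics/w4c.png

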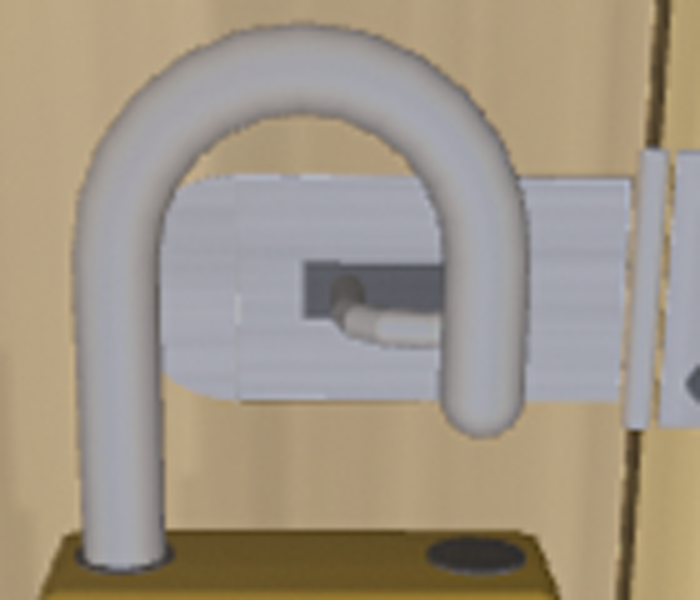

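The crop shows the near bar's foot at crop px (348,290), the slot's left end at (303,291) and the arch at (400,328). The lock looks straight in the grip.

```bash
python3 - <<'E'
from h import *
import json
c=json.load(open("w4.json"))
q=lambda a,b,z:np.round(onz(c,265+a/5-.4,145+b/5-.4,z),1)
print("near foot L/R edge",q(333,300,92),q(363,300,92),"foot y",q(348,285,90),"slot left",q(303,262,90),q(303,320,90),"arch near outer z107",q(338,310,107),"arch top",q(400,328,119))
p=np.array(c['pos']);T=np.array(c['R']);print("bow world",p+T@[52,.9,15.5])
E
```

```text
near foot L/R edge [556.7   3.1  92. ] [561.1   3.1  92. ] foot y [559.   5.  90.] slot left [552.3   8.4  90. ] [ 5.523e+02 -3.000e-01  9.000e+01] arch near outer z107 [557.1   4.9 107. ] arch top [565.    5.1 119. ]
bow world [552.50882177  26.26246188 183.80857854]
```

```bash
python3 -m inch '[[[1.7,-1,0],[0,0,0],1],[[0,0,15],[0,0,0],1],[[0,0,15],[0,0,0],1],[[0,0,0],[0,0,0],1],[[0,0,0],[0,0,0],1]]'
python3 - <<'E'
from h import *
s=state();c=camera_info("wrist");im=capture("wrist");cv2.imwrite("pics/w5.png",im)
cv2.imwrite("pics/w5c.png",cv2.resize(im[145:265,265:405],(700,600),interpolation=cv2.INTER_CUBIC))
p=np.array(s['position']);T=np.array(s['tool_rot']);print("bow",p+T@[52,.9,15.5],"bow px",pix(c,p+T@[52,.9,15.5]))
for n,w in(("near119",[559,4.5,117]),("far",[578,4.5,117]),("nearfoot",[559,4.5,90])):print(n,(pix(c,w)-[264.6,144.6])*5)
E
```

```text
time_s: 7.38
position: [550.4, -23.9, 169.2]
tool_rot: [[-0.002, 1.0, -0.001], [1.0, 0.002, 0.0], [0.0, -0.001, -1.0]]
force: [0.0, 0.3, -1.5]
finger_gap: 49.6
finger_force: 40.0
bow [551.14157581  28.14571223 153.73209842] bow px [325.91484765 196.40849655]
near119 [373.10749941 402.67482757]
far [536.89198054 402.82709964]
nearfoot [364.78742172 348.17706785]
```

View pics/w5c.png

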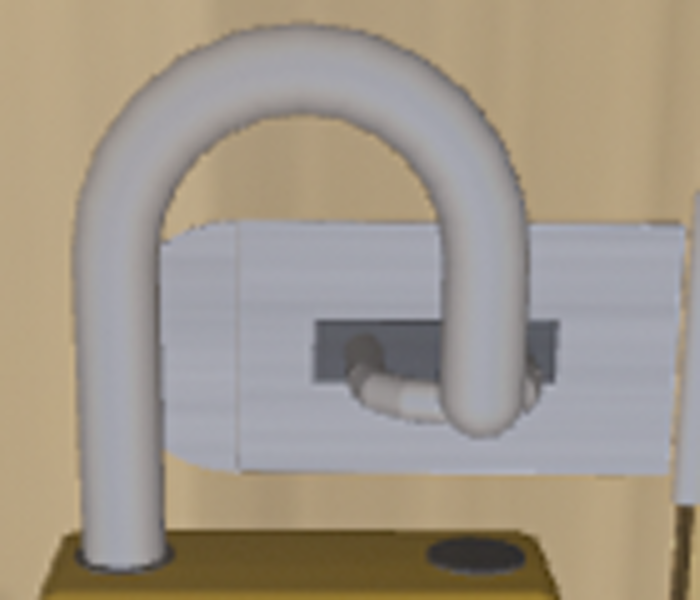

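The crop shows the free end at (483,435), above the staple between its bars. Positions agree with prediction within 1 px, so I lower.

```bash
python3 -m inch '[[[0,0,12],[0,0,0],1],[[0,0,12],[0,0,0],1],[[0,0,12],[0,0,0],1],[[0,0,6],[0,0,0],1],[[0,0,6],[0,0,0],1],[[0,0,0],[0,0,0],1],[[0,0,0],[0,0,0],1]]'
python3 - <<'E'
from h import *
s=state();c=camera_info("wrist");im=capture("wrist");cv2.imwrite("pics/w6.png",im)
cv2.imwrite("pics/w6c.png",cv2.resize(im[145:265,265:405],(700,600),interpolation=cv2.INTER_CUBIC))
p=np.array(s['position']);T=np.array(s['tool_rot']);print("bow",p+T@[52,.9,15.5],s['position'],s['force'])
for n,w in(("near118",[559,4.1,114]),("far",[578,4.1,114])):print(n,(pix(c,w)-[264.6,144.6])*5)
E
```

```text
time_s: 8.02
position: [550.8, -24.0, 121.3]
tool_rot: [[-0.002, 1.0, -0.0], [1.0, 0.002, 0.0], [0.0, -0.0, -1.0]]
force: [0.1, -0.0, -1.5]
finger_gap: 49.7
finger_force: 40.0
bow [551.57196799  28.0391366  105.81809353] [550.78778839 -23.96480776 121.31115114] [ 0.06988015 -0.03222103 -1.547031  ]
near118 [388.60388115 537.79755142]
far [598.45902826 538.0154102 ]
```

View pics/w6c.png

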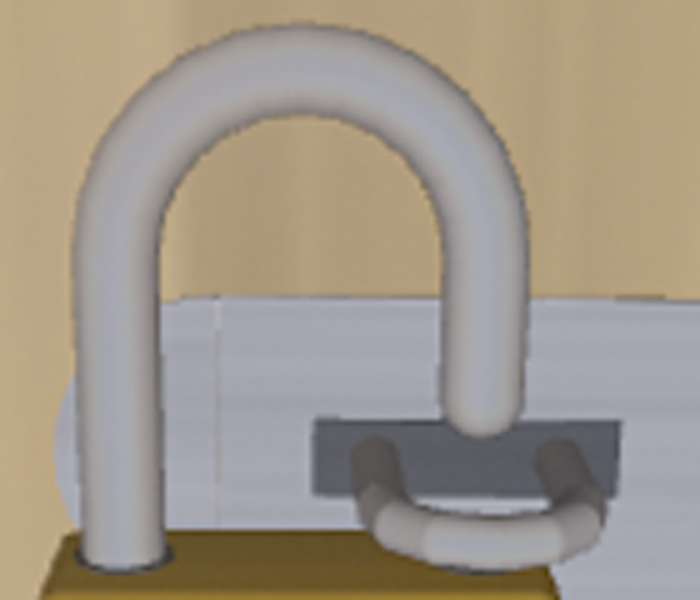

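The crop shows the free end (483,437) centred between the two bars (382 and 580 at its height), with the staple in the gap. Next I slide it through the eye.

```bash
python3 -m inch '[[[-3,0,0],[0,0,0],1],[[-3,0,0],[0,0,0],1],[[-3,0,0],[0,0,0],1],[[-3,0,0],[0,0,0],1],[[0,0,0],[0,0,0],1]]'
python3 -m inch '[[[-3,0,0],[0,0,0],1],[[-3,0,0],[0,0,0],1],[[-3,0,0],[0,0,0],1],[[-2.8,0,0],[0,0,0],1],[[0,0,0],[0,0,0],1],[[0,0,0],[0,0,0],1]]'
cat > chk.py <<'E'
from h import *
s=state();p=np.array(s['position']);T=np.array(s['tool_rot'])
c=camera_info("wrist");im=capture("wrist");cv2.imwrite("pics/last.png",im)
# shackle apex in the image: grey run along the column of the bow centre
print("bow",np.round(p+T@[52,.9,15.5],1),"yaw",round(np.degrees(np.arctan2(T[1,0],T[0,0])),1),"tcp",np.round(p,1),"F",np.round(s['force'],1),"tq",np.round(s['torque'],2))
pr=cv2.imread("pics/w6.png");a=slice(145,185);b=slice(270,382)
m=cv2.matchTemplate(im[135:200,262:390],pr[148:180,280:372],cv2.TM_CCOEFF_NORMED);_,v,_,l=cv2.minMaxLoc(m);print("bow template shift",l[0]-18,l[1]-13,round(v,2))
E
python3 chk.py
```

```text
time_s: 8.48
position: [550.9, -37.1, 121.6]
tool_rot: [[-0.001, 1.0, 0.0], [1.0, 0.001, -0.001], [-0.001, 0.0, -1.0]]
force: [-0.4, -0.3, -3.2]
finger_gap: 49.4
finger_force: 40.0
time_s: 8.98
position: [550.9, -48.0, 121.5]
tool_rot: [[-0.002, 1.0, 0.0], [1.0, 0.002, -0.0], [-0.0, 0.0, -1.0]]
force: [0.2, -0.5, -2.5]
finger_gap: 49.8
finger_force: 40.0
bow [551.7   4.  106. ] yaw 90.1 tcp [550.9 -48.  121.5] F [ 0.2 -0.5 -2.5] tq [-0.03 -0.12 -0.  ]
bow template shift 0 0 0.67
```

```bash
python3 -m inch '[[[0.11,-2.6,0],[0,0,0.05],1],[[0.11,-2.6,0],[0,0,0.05],1],[[0.11,-2.6,0],[0,0,0.05],1],[[0.11,-2.6,0],[0,0,0.05],1],[[0.11,-2.6,0],[0,0,0.05],1],[[0.11,-2.6,0],[0,0,0.05],1],[[0.11,-2.6,0],[0,0,0.05],1],[[0.11,-2.6,0],[0,0,0.05],1]]' |grep force; python3 chk.py
```

```text
force: [0.2, 0.0, -2.4]
finger_force: 40.0
bow [551.6   4.5 106.1] yaw 67.1 tcp [530.6 -43.1 121.6] F [ 0.2  0.  -2.4] tq [-0.05 -0.01  0.05]
bow template shift 0 0 0.48
```

```bash
python3 -m inch '[[[0.11,-2.6,0],[0,0,0.05],1],[[0.11,-2.6,0],[0,0,0.05],1],[[0.11,-2.6,0],[0,0,0.05],1],[[0.11,-2.6,0],[0,0,0.05],1],[[0.11,-2.6,0],[0,0,0.05],1],[[0.11,-2.6,0],[0,0,0.05],1],[[0.11,-2.6,0],[0,0,0.05],1],[[0.11,-2.6,0],[0,0,0.05],1]]' |grep force; python3 chk.py; python3 -m inch '[[[0.11,-2.6,0],[0,0,0.05],1],[[0.11,-2.6,0],[0,0,0.05],1],[[0.11,-2.6,0],[0,0,0.05],1],[[0.11,-2.6,0],[0,0,0.05],1],[[0.11,-2.6,0],[0,0,0.05],1],[[0.11,-2.6,0],[0,0,0.05],1]]' |grep force; python3 chk.py
```

```text
force: [-0.4, 0.4, -2.2]
finger_force: 40.0
bow [551.7   4.5 106.1] yaw 44.2 tcp [513.8 -31.2 121.6] F [-0.4  0.4 -2.2] tq [-0.06 -0.09 -0.06]
bow template shift 0 0 0.37
force: [0.0, -0.4, -2.4]
finger_force: 40.0
bow [551.7   4.4 106.1] yaw 27.1 tcp [505.  -18.5 121.6] F [ 0.  -0.4 -2.4] tq [-0.    0.02 -0.01]
bow template shift 0 0 0.4
```

```bash
python3 -m inch '[[[0.11,-2.6,0],[0,0,0.05],1],[[0.11,-2.6,0],[0,0,0.05],1],[[0.11,-2.6,0],[0,0,0.05],1],[[0.11,-2.6,0],[0,0,0.05],1],[[0.11,-2.6,0],[0,0,0.05],1],[[0.11,-2.6,0],[0,0,0.05],1],[[0.11,-2.6,0],[0,0,0.05],1],[[0.11,-2.6,0],[0,0,0.05],1]]' |grep force; python3 chk.py; python3 -m inch '[[[0.08,-1.9,0],[0,0,0.037],1],[[0.08,-1.9,0],[0,0,0.037],1],[[0,0,0],[0,0,0],1],[[0,0,0],[0,0,0],1],[[0,0,0],[0,0,0],1]]' |grep force; python3 chk.py
```

```text
force: [0.7, 0.2, -2.5]
finger_force: 40.0
bow [551.7   4.4 106.1] yaw 4.2 tcp [499.8   1.5 121.6] F [ 0.7  0.2 -2.5] tq [0.05 0.08 0.03]
bow template shift 0 0 0.5
force: [-0.4, -0.2, -2.7]
finger_force: 40.0
bow [551.7   4.2 106. ] yaw 0.1 tcp [499.7   5.  121.5] F [-0.4 -0.2 -2.7] tq [0.03 0.01 0.02]
bow template shift 0 0 0.52
```

```bash
python3 -m inch '[[[0,0,2],[0,0,0],1],[[1.5,0,0],[0,0,0],1],[[1.5,0,0],[0,0,0],1],[[1,0,0],[0,0,0],1],[[1,0,0],[0,0,0],1],[[1,0,0],[0,0,0],1]]' |egrep 'force|posi'; python3 -m inch '[[[1,0,0],[0,0,0],1],[[1,0,0],[0,0,0],1],[[1,0,0],[0,0,0],1],[[1,0,0],[0,0,0],1]]' |egrep 'force|posi'
```

```text
position: [503.8, 5.0, 118.8]
force: [-9.5, 0.2, 1.6]
finger_force: 40.0
position: [507.8, 5.0, 118.9]
force: [-11.1, -0.4, 1.6]
finger_force: 40.0
```

```bash
python3 -m inch '[[[1,0,0],[0,0,0],1],[[1,0,0],[0,0,0],1],[[1,0,0],[0,0,0],1],[[1,0,0],[0,0,0],1],[[1,0,0],[0,0,0],1],[[1,0,0],[0,0,0],1],[[1,0,0],[0,0,0],1],[[1,0,0],[0,0,0],1]]' |egrep 'force:|posi'; python3 -m inch '[[[0.8,0,0],[0,0,0],1],[[0.8,0,0],[0,0,0],1]]' |egrep 'force:|posi'
```

```text
position: [515.8, 5.0, 118.9]
force: [-10.4, -0.2, 2.5]
finger_force: 40.0
position: [517.4, 5.0, 118.9]
force: [-9.7, -1.0, 1.6]
finger_force: 40.0
```

```bash
for i in 1; do python3 -m inch '[[[0.5,0,0],[0,0,0],1],[[0.5,0,0],[0,0,0],1]]' |egrep 'force:|posi'; done;  python3 -m inch '[[[0.4,0,0],[0,0,0],1]]' |egrep '^force:|posi'
```

```text
position: [518.4, 5.0, 118.9]
force: [-10.0, -0.8, 1.1]
finger_force: 40.0
position: [518.8, 5.0, 118.9]
force: [-9.7, 0.3, 1.9]
```

```bash
python3 -m inch '[[[0.3,0,0],[0,0,0],1],[[0,0,0],[0,0,0],1]]' |egrep '^force:|posi'
```

```text
position: [519.1, 4.9, 118.9]
force: [-10.0, -0.2, 2.2]
```

```bash
python3 -m inch '[[[0.3,0,0],[0,0,0],1],[[0,0,0],[0,0,0],1]]' |egrep '^force:|posi'
```

```text
position: [519.1, 5.0, 118.9]
force: [-12.9, 0.1, 3.4]
```

```bash
python3 -m inch '[[[0.3,0,0],[0,0,0],1],[[0,0,0],[0,0,0],1]]' |egrep '^force:|posi'
```

```text
position: [519.2, 5.0, 118.8]
force: [-11.8, -0.4, 3.8]
```

```bash
python3 -m inch '[[[0.4,0,0],[0,0,0],1],[[0,0,0],[0,0,0],1]]' |egrep '^force:|posi'; python3 chk.py; python3 - <<'E'
from h import *
# shut check in the image: bow apex outer should sit about 17 mm nearer the TCP than when open
s=state();c=camera_info("wrist");p=np.array(s['position']);T=np.array(s['tool_rot']);im=cv2.imread("pics/last.png")
for x in(51+4,52+21,35+21,52-17+21):print(x,pix(c,p+T@[x,.9,15.5]))
g=im[150:280,326].astype(int);print([(150+i,*g[i]) for i in range(0,130,3)])
E
```

```text
position: [519.3, 5.0, 118.7]
force: [-14.4, -0.8, 4.5]
bow [571.2   4.  102.9] yaw -0.1 tcp [519.3   5.  118.7] F [-14.4  -0.8   4.5] tq [-0.03  2.87 -0.  ]
bow template shift 3 0 0.25
55 [326.75818226 190.71417345]
73 [326.79172162 149.77627936]
56 [326.75998514 188.51358838]
56 [326.75998514 188.51358838]
[(150, np.int64(176), np.int64(168), np.int64(167)), (153, np.int64(176), np.int64(168), np.int64(167)), (156, np.int64(175), np.int64(167), np.int64(166)), (159, np.int64(177), np.int64(168), np.int64(167)), (162, np.int64(176), np.int64(168), np.int64(167)), (165, np.int64(145), np.int64(138), np.int64(138)), (168, np.int64(110), np.int64(105), np.int64(104)), (171, np.int64(110), np.int64(104), np.int64(104)), (174, np.int64(95), np.int64(94), np.int64(97)), (177, np.int64(90), np.int64(90), np.int64(93)), (180, np.int64(110), np.int64(110), np.int64(113)), (183, np.int64(111), np.int64(111), np.int64(114)), (186, np.int64(151), np.int64(151), np.int64(155)), (189, np.int64(151), np.int64(151), np.int64(155)), (192, np.int64(151), np.int64(151), np.int64(156)), (195, np.int64(
[... 774 characters left out ...]
int64(178), np.int64(168), np.int64(167)), (243, np.int64(178), np.int64(168), np.int64(167)), (246, np.int64(175), np.int64(166), np.int64(165)), (249, np.int64(181), np.int64(171), np.int64(169)), (252, np.int64(37), np.int64(77), np.int64(97)), (255, np.int64(41), np.int64(79), np.int64(97)), (258, np.int64(42), np.int64(82), np.int64(98)), (261, np.int64(40), np.int64(80), np.int64(99)), (264, np.int64(48), np.int64(102), np.int64(127)), (267, np.int64(62), np.int64(150), np.int64(180)), (270, np.int64(68), np.int64(157), np.int64(184)), (273, np.int64(73), np.int64(164), np.int64(190)), (276, np.int64(74), np.int64(166), np.int64(192)), (279, np.int64(70), np.int64(163), np.int64(189))]
```

```bash
python3 - <<'E'
import cv2,numpy as np
for f in("w6","last"):
    im=cv2.imread(f"pics/{f}.png").astype(int)
    sat=im.max(2)-im.min(2)
    for col in(284,286,290,362,366,368):
        r=[i for i in range(140,265) if sat[i,col]<25]
        print(f,col,[ (a[0],a[-1]) for a in np.split(np.array(r),np.where(np.diff(r)>1)[0]+1) if len(a)>2])
a=cv2.imread("pics/w6.png");print("shackle w6 col326",a[148:172:2,326].tolist());print("staple arch w6",a[250:260:2,357].tolist(),a[236,340].tolist())
E
```

```text
w6 284 [(np.int64(175), np.int64(259))]
w6 286 [(np.int64(172), np.int64(259))]
w6 290 [(np.int64(166), np.int64(259))]
w6 362 [(np.int64(169), np.int64(259))]
w6 366 [(np.int64(176), np.int64(258))]
w6 368 [(np.int64(181), np.int64(258))]
last 284 [(np.int64(214), np.int64(259))]
last 286 [(np.int64(209), np.int64(259))]
last 290 [(np.int64(204), np.int64(259))]
last 362 [(np.int64(140), np.int64(150)), (np.int64(206), np.int64(260))]
last 366 [(np.int64(214), np.int64(259))]
last 368 [(np.int64(220), np.int64(258))]
shackle w6 col326 [[127, 158, 178], [126, 131, 137], [149, 153, 159], [161, 164, 166], [170, 165, 166], [172, 165, 166], [173, 168, 169], [168, 167, 170], [155, 157, 164], [134, 137, 143], [118, 146, 165], [129, 160, 179]]
staple arch w6 [[151, 152, 157], [170, 165, 164], [176, 167, 165], [168, 167, 168], [104, 102, 105]] [81, 83, 87]
```

The bow has moved in by about 38 px, roughly 17 mm, and the force rose with no further motion, so the shackle is on its hard stop. Next I back off slightly and set the lock down.

```bash
python3 -m inch '[[[-1,0,0],[0,0,0],1],[[-1,0,0],[0,0,0],1],[[-0.5,0,0],[0,0,0],1],[[0,0,0],[0,0,0],1],[[0,0,0],[0,0,0],1]]' |egrep '^force:|posi';python3 -m inch '[[[0,0,0.8],[0,0,0],1],[[0,0,0],[0,0,0],1]]' |egrep '^force:|posi'
```

```text
position: [518.8, 5.1, 119.1]
force: [-5.7, 0.0, -6.0]
position: [518.9, 5.1, 118.5]
force: [-7.0, 0.1, -1.6]
```

```bash
python3 -m inch '[[[-1,0,0],[0,0,0],1],[[0,0,0],[0,0,0],1],[[0,0,0],[0,0,0],1],[[0,0,0],[0,0,0],1]]' |egrep '^force:|posi';python3 -m inch '[[[0,0,0.8],[0,0,0],1],[[0,0,0],[0,0,0],1],[[0,0,0],[0,0,0],1]]' |egrep '^force:|posi'
```

```text
position: [518.7, 5.1, 118.9]
force: [-3.5, 0.6, -1.6]
position: [518.6, 5.2, 117.9]
force: [-1.7, 1.0, -3.8]
```

```bash
python3 -m inch '[[[-0.5,0,0.8],[0,0,0],1],[[0,0,0],[0,0,0],1],[[0,0,0],[0,0,0],1]]' |egrep '^force:|posi';python3 -m inch '[[[0,0,0.8],[0,0,0],1],[[0,0,0],[0,0,0],1],[[0,0,0],[0,0,0],1]]' |egrep '^force:|posi'
```

```text
position: [518.4, 5.1, 117.3]
force: [0.3, -0.2, -1.3]
position: [518.1, 5.1, 116.4]
force: [-0.1, 0.2, -2.5]
```

```bash
python3 -m inch '[[[0,0,0.5],[0,0,0],1],[[0,0,0],[0,0,0],1],[[0,0,0],[0,0,0],1]]' |egrep '^force:|posi'
```

```text
position: [518.2, 5.1, 116.4]
force: [-2.7, -0.6, 5.6]
```

```bash
python3 -m inch '[[[0,0,0.4],[0,0,0],1],[[0,0,0],[0,0,0],1],[[0,0,0],[0,0,0],1]]' |egrep '^force:|posi'
```

```text
position: [518.1, 5.1, 116.3]
force: [-5.7, -0.3, 10.8]
```

The lock is resting on the chest, so I release it.

```bash
python3 -m inch '[[[0,0,-0.7],[0,0,0],1],[[0,0,0],[0,0,0],1],[[0,0,0],[0,0,0],0.9]]' 5|egrep '^force:|posi';python3 -m inch '[[[0,0,0],[0,0,0],0],[[0,0,0],[0,0,0],0],[[0,0,0],[0,0,0],0],[[0,0,0],[0,0,0],0],[[0,0,0],[0,0,0],0],[[0,0,0],[0,0,0],0]]'|egrep 'force:|posi|gap'
```

```text
position: [518.2, 5.1, 116.3]
force: [-2.2, 1.1, 3.1]
position: [518.0, 5.1, 116.1]
force: [-0.0, 0.4, -0.2]
finger_gap: 81.3
finger_force: 0.0
```

```bash
python3 -m inch '[[[0,0,-5],[0,0,0],0],[[0,0,-20],[0,0,0],0],[[0,0,-25],[0,0,0],0],[[0,0,-30],[0,0,0],0],[[0,0,0],[0,0,0],0],[[0,0,0],[0,0,0],0]]'|egrep 'force:|posi|gap'
python3 - <<'E'
from h import *
s=state();c=camera_info("wrist");im=capture("wrist");cv2.imwrite("pics/w9.png",im)
r,k=brass(im,c,(250,180,160,130),112);print(r,s['position'],k.min(0),k.max(0))
T=camera_info("top")
# shackle: steel rows above the body, off the hasp (col edges)
sat=im.astype(int).max(2)-im.astype(int).min(2)
x,y=r[0]
for dy in(-17,17):
    for dx in range(14,60,3):
        u=pix(c,[x+dx,y+dy,101]);print(dx,sat[int(round(u[1])),int(round(u[0]))],end=' ; ')
    print()
E
```

```text
position: [519.0, 5.2, 198.1]
force: [0.2, 0.2, -0.5]
finger_gap: 87.1
finger_force: 0.0
((523.7320556640625, 5.002208709716797), (48.414588928222656, 36.02370071411133), 89.84913635253906) [519.01252102   5.2112515  198.10238856] [290 221] [360 270]
14 118 ; 17 13 ; 20 10 ; 23 10 ; 26 11 ; 29 10 ; 32 10 ; 35 12 ; 38 2 ; 41 2 ; 44 10 ; 47 3 ; 50 43 ; 53 36 ; 56 35 ; 59 24 ; 
14 107 ; 17 21 ; 20 9 ; 23 9 ; 26 8 ; 29 10 ; 32 9 ; 35 9 ; 38 6 ; 41 8 ; 44 50 ; 47 49 ; 50 47 ; 53 47 ; 56 47 ; 59 46 ;
```

```bash
python3 -c "
from rig import *
print(state()['time_s']);print(hand_in())"
```

```text
18.3
the job is handed in; nothing more can be done
None
```

The padlock is threaded through the staple, pressed shut until the shackle hit its hard stop, and left lying flat on the chest with the gripper clear; I handed it in at 18.3 s, and the hand-in returned no verdict.

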